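# Dock the baking board past its spring catch

## Task

Send the paddle-shaped baking board home in its docking slide: with the fingertips press down the long steel spring strip behind the board's handle and, keeping it pressed, push the end of the handle so that the board slides over the two lowered prongs and on until it meets the end stop. Then let go, so that the prongs spring up behind the board, and come clear. Only press and push: never lift the board or force it against raised prongs, keep the clay dish riding on it, and leave the other things on the table alone.

Things in the scene. Friction and masses are not known exactly. Their poses are not given: they have to be found in the camera images.
- dock: fixed metal docking slide, 350 long x 164 wide. Origin on the table surface, under the midpoint between the two catch prongs; +x is the way the board must travel, z up; base spans x -230 to +120. Two flat runners (tops 24 above the table, y 36 to 82 on either side, x -150 to +120) carry the board, between side rails 46 high with lips reaching in to y = +-61. Between the runners: an open groove 72 wide, floor 4 above the table
- stop_face (a point): middle of the near face of the end stop, a steel cross bar 40 high at the far end of the dock (dock x = +104), 31.5 above the table
- catch (a joint): spring catch (a metal strip in the groove with two prongs, one rigid piece moving straight down): how far it is pressed, m; 0 = up, 0.012 = on its hard stop. Needs 5 N to start moving, 8 N fully down; springs back by itself. It blocks the board until pressed 0.007; 0.010 is a comfortable depth. Can be pressed anywhere along the strip. A board over the prongs keeps them from rising
- prongs (a point): midpoint between the tops of the catch's two prongs (each 8 long in x, 10 wide, centred 24 either side of the middle), 31 above the table when up, that is 7 above the runners; at dock x = 0
- strip_rear (a point): rear end of the catch's strip, on its top face, in the middle of its width; 21 above the table when the catch is up. The strip is flat, 60 wide, runs from here (dock x = -226) along the groove to the prongs and passes below the board
- board: loose pale wooden paddle board, about 0.35 kg; blade 95 long (x) x 130 wide x 15 thick, with a handle 26 wide x 15 thick sticking 40 out of the middle of its rear. Origin at the centre of the blade's underside; +x forward, as the dock's. Starts on the runners, front 10 to 36 short of the prongs. Home: front on the end stop, origin at dock x = +56.5, rear shoulders 5 past the prongs, which stand beside the handle
- handle_end (a point): centre of the rear end face of the board's handle (87.5 behind the board's origin, 31.5 above the table): the face to push; home at dock x = -31
- board_front (a point): middle of the blade's front edge (47.5 ahead of the board's origin); home at dock x = +104
- dish: shallow terracotta dish, 80 dia x 24 tall, about 0.2 kg, standing loose on the middle of the blade; origin under its centre
- stamp: turned dark-wood bread stamp standing on the table beside the dock, 56 dia x 86 tall; origin under its centre; a bystander
- jar: amber glass jar with wooden cap, 56 dia x 75 tall; origin under its centre; a bystander beside the dock
- bowl: small green glass bowl, 90 dia x 42 tall; origin under its centre; a bystander beside the dock
- mug: white mug, 72 dia x 75 tall; origin under its centre; a bystander to the left of the dock
- brush: pastry brush about 190 long lying on the table to the right; a bystander
Mind the look-alikes: they are no part of the job. There is more than one size of the board; the one meant has the size given above.

How it is judged (in metres and radians):
On the way, in this order (a step that is already met when the one before it is completed fails the run):
1. the fingers hold the catch down (at least 7 mm) while the board is still short of the prongs (value of joint catch above 0.007 m and contact force between the fingers and catch above 1 N and x of board_front in the frame of dock below 0 m), for 0.1 s.
2. the board's front has slid at least 12 mm beyond the prongs' middle with the fingers still holding the catch down (value of joint catch above 0.006 m and contact force between the fingers and catch above 1 N and x of board_front in the frame of dock above 0.012 m), for 0.05 s.
At the end, for the whole second after the job is handed in: The board is home (within 6.5 mm of the end stop), flat on the runners and at rest, the catch has sprung up behind it (less than 2 mm pressed), and the dish still stands on the middle of the board (within 30 mm of its centre) (x of board in the frame of dock above 0.05 m and value of joint catch below 0.002 m and linear speed of board below 0.01 m/s and z of board in the frame of dock between 0.02 and 0.028 m and horizontal distance between dish and board below 0.03 m and angle between dish's own z axis and vertical below 0.15 rad); the robot touches nothing.
It fails at once if the board is lifted (more than 6 mm off the runners) (z of board in the frame of dock above 0.03 m).
It fails at once if the board is forced against the catch (over 40 N) (contact force between board and catch above 40 N).
It fails at once if the dish is lifted, tipped or pushed off the board (z of dish in the frame of board above 0.03 m or angle between dish's own z axis and vertical above 0.35 rad or horizontal distance between dish and board above 0.045 m).
It fails at once if a bystander is moved by more than 20 mm (distance of any of stamp, jar, bowl, mug, brush from where it was at the start of the episode above 0.02 m).
It also fails if it takes over 38 s, if anything falls off the work surface, if the arm or the gripper's body presses on something with over 40 N, if the wrist force passes 120 N, or if a joint passes its speed limit or range.

## Robot

A 6-joint arm with a two-finger parallel gripper is mounted at the origin on the work surface. World frame = base frame: x ahead of the robot, y to its left, z up, the work surface at z = 0. Lengths are in m, angles in degrees, forces in N, time in s.
With the tool pointing down it reaches from about 0.4 to 0.825 m from the base axis. Payload 7 kg.
Tool frame: the origin (TCP) lies midway between the tips of the shut fingers; the grasp point (between the pads) lies 19 mm behind it; z points along the fingers, y is the direction in which the jaws open and shut (so a half turn about z gives the same grasp; the last joint's range is limited). The gripper opens to 88 mm and grips with 3 to 60 N. Pads are 19 mm wide; open, the fingers measure 130 mm over their backs; the gripper's body (78 mm by 193 mm) begins 47 mm behind the grasp point.
Start: joints at [92.71, 20.546, 0.682, 0, -70.136, -16.507], TCP at [0.161, 0.655, 0.227] pointing down, gripper open.
Joint ranges: [-176.03, 176.03], [-82.01, 121.73], [-58.28, 71.71], [-173.87, 95.51], [-174.79, -0.11], [-173.66, 173.66]. Speed limits (degrees/s): [136.94, 136.94, 172.46, 180, 180, 180].

## Interface

Orientations are given as [roll, pitch, yaw] about the fixed x, y, z axes, in that order (R = Rz(yaw) Ry(pitch) Rx(roll)).
In Python, from plant import sensors, cams, job gives the robot as it stands.
- The arm moves only by the tool move_arm, never from a script. Its argument "commands" is a list of rows, each a list of 7 numbers: the finger opening in cm, from 0 to 8.76, then the shift along the tool's x, y, z in cm, then the turn, a rotation vector about the tool's x, y, z in rad. In form: [[hand, x, y, z, wx, wy, wz], ...]. A call has exactly 8 rows; each row is the pose to reach, as a shift and turn from the pose commanded when the call began, along the tool's axes at that moment; what a row does not reach only later rows make up. A row lasts 1/8 s, in which the tool goes at most 62.5 mm and 10.7 degrees, less where a joint would pass 70% of its speed; a pose out of reach is approached as far as the arm can. A call with a gripper value outside its range is refused whole. The fingers move at their own pace and stop on an object; the grip force is fixed at half the most. Time passes only in rows, so rows that repeat a pose let the fingers close, or fill a call up. It gives the time, the measured TCP pose, the force and the opening at its end, in the units of the state.
- sensors.get_obs(): the state, without advancing time (a new reading comes with each control period).
- cams.snapshot(name): name is "scene" or "top" or "wrist"; returns a dict with "frame" (400x640x3 uint8, red, green, blue), "camera_matrix" (3x3 intrinsics, pixels), "dist_coeffs" ([k1, k2, p1, p2, k3] as OpenCV has them; the pictures are not rectified), "R" (3x3) and "t" (3): a world point X has camera coordinates R X + t. Camera axes: x right, y down, z forward; pixel columns grow to the right and rows downward; lengths in m; the calibration is good to about 2 mm. A picture is of the moment at which its call begins. There is no depth.
- job.close_job(): hands the job in, once; it reports no verdict.
The state is a dict: "clock": time; "joint_pos": joint angles; "qvel": joint speeds; "tau": joint torques, N m; "tool_pos": TCP position; "orientation": TCP orientation; "force": force on the tool from outside, world axes, zero at the start; "moment": the same for the moment, N m; "opening": finger opening in m.
Only numpy, scipy, OpenCV 4.12 (cv2) and the standard library are available. Lean on these libraries where they do the work, as an engineer would, in place of code of your own. Each camera call takes 0.05 s, during which the arm holds its last target.

## Working session

There is one attempt and no reset: what is moved stays moved. The work goes in short steps, Python scripts to look and compute and a tool call to move; the robot and the scene stay as the last step left them, time stands still between calls to the robot, and variables do not carry over. Pictures are saved under pics/ and viewed, and the job is handed in when it is done.

Besides the shell and the picture viewer there is one more tool, called by a JSON object that holds its "op" and its "data". move_arm: Moves the arm, as the interface text tells. Its arguments: {"type":"object","properties":{"commands":{"type":"array"}},"required":["commands"]}

```bash
ls; mkdir -p pics
python3 - <<'E'
from plant import sensors,cams
import cv2
print(sensors.get_obs())
for n in ["scene","top","wrist"]:
    s=cams.snapshot(n); cv2.imwrite(f"pics/{n}0.png",s["frame"][:,:,::-1])
    print(n,s["camera_matrix"],s["dist_coeffs"],s["R"],s["t"])
E
```

```text
pics
{'clock': 0.0, 'joint_pos': array([ 9.27111962e+01,  2.05908936e+01,  6.33436978e-01, -2.06474331e-02,
       -7.01363602e+01, -1.65087244e+01]), 'qvel': array([-0.00539533, -0.04826296, -0.0027201 , -0.02661505,  0.03053229,
        0.12003091]), 'tau': array([ 6.94095743e-04, -5.82722998e+01,  2.93055189e+01,  6.99753240e+00,
        7.03173835e-03, -1.36252502e-04]), 'tool_pos': array([0.16086758, 0.65503747, 0.22562459]), 'orientation': array([ 1.79904535e+02, -8.05200132e-03, -1.38045531e+01]), 'force': array([-0.73168969, -0.2952823 , -0.33027661]), 'moment': array([ 0.02998419, -0.01560576,  0.03819264]), 'opening': 0.08752991127059238}
scene [[367.59575116   0.         317.53715544]
 [  0.         367.59575116 199.60475594]
 [  0.           0.           1.        ]] [-0.00268208  0.          0.          0.          0.        ] [[-0.21526187  0.97639832  0.01756835]
 [ 0.6859723   0.16398841 -0.70890747]
 [-0.69505707 -0.14054935 -0.70508266]] [ 0.13625528 -0.3329094   1.39450526]
top [[519.30694703   0.         322.44209602]
 [  0.         519.30694703 192.47319181]
 [  0.           0.           1.        ]] [-0.0993151  0.         0.         0.         0.       ] [[-0.02570721 -0.99962342  0.00959936]
 [-0.99047586  0.0241703  -0.13554842]
 [ 0.13526535 -0.01299251 -0.99072422]] [-0.00688333  0.5250664   1.21982132]
wrist [[300.81515291   0.         317.41266687]
 [  0.         300.81515291 198.68619767]
 [  0.           0.           1.        ]] [-0.00750125  0.          0.          0.          0.        ] [[-0.23847479 -0.97114536  0.00254396]
 [-0.93542027  0.23040455  0.26814673]
 [-0.26099559  0.06156656 -0.96337472]] [ 0.67344693 -0.03309555  0.39078487]
```

View pics/scene0.png

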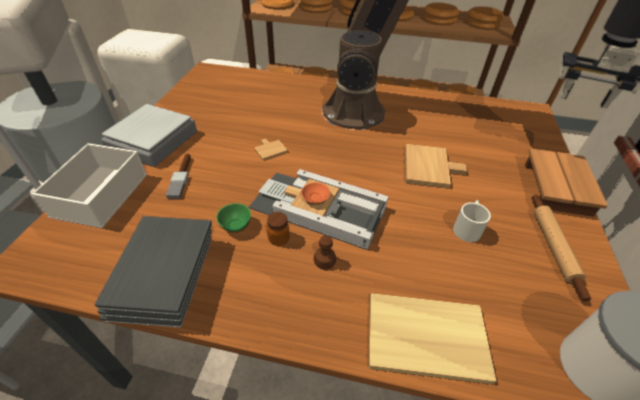

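View pics/top0.png

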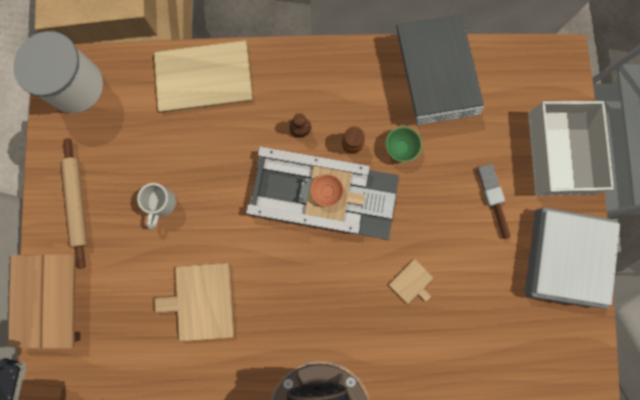

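View pics/wrist0.png

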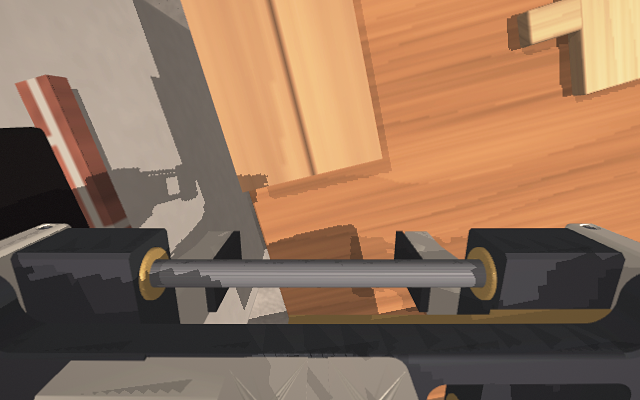

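The dock sits mid-table, with travel direction toward the left of the top image (world +y). The strip's rear is at the right, near (385,203). Next I'll enlarge the views.

Run:
```python
import cv2
a=cv2.imread("pics/top0.png")[135:250,235:410]; cv2.imwrite("pics/topz.png",cv2.resize(a,None,fx=4.5,fy=4.5,interpolation=cv2.INTER_CUBIC))
a=cv2.imread("pics/scene0.png")[160:255,240:400]; cv2.imwrite("pics/scz.png",cv2.resize(a,None,fx=5,fy=5,interpolation=cv2.INTER_CUBIC))
```

```text
(no output)
```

View pics/topz.png

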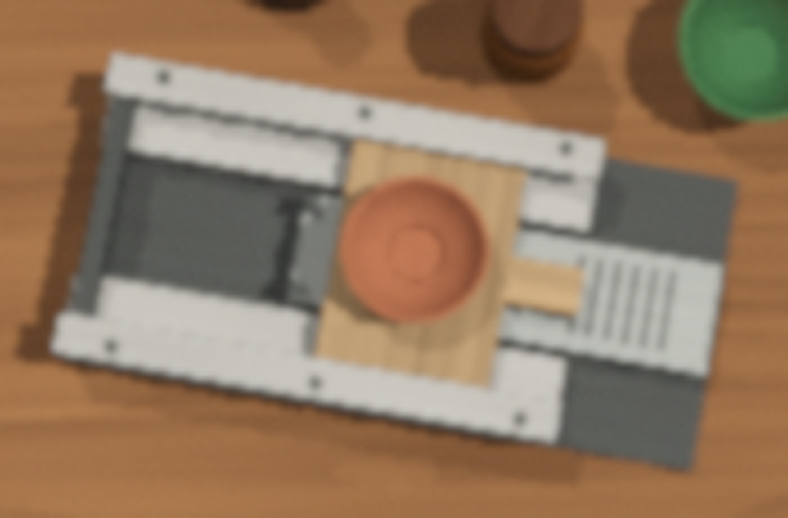

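View pics/scz.png

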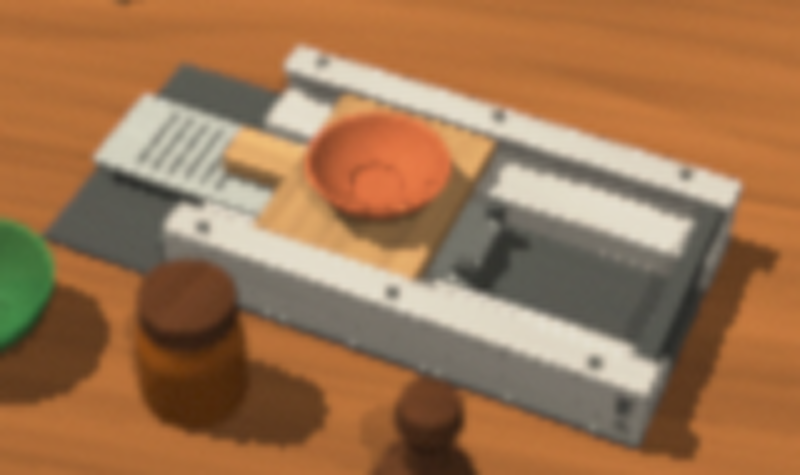

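```bash
cat > h.py <<'E'
import numpy as np,cv2
from plant import sensors,cams
def ray(s,uv,z):
    K=np.array(s["camera_matrix"]);d=np.array(s["dist_coeffs"])
    n=cv2.undistortPoints(np.array(uv,float).reshape(-1,1,2),K,d).reshape(-1,2)
    R=np.array(s["R"]);t=np.array(s["t"]);c=-R.T@t
    v=np.c_[n,np.ones(len(n))]@R
    return c+v*((z-c[2])/v[:,2])[:,None]
def proj(s,X):
    R=np.array(s["R"]);t=np.array(s["t"])
    return cv2.projectPoints(np.array(X,float).reshape(-1,1,3),cv2.Rodrigues(R)[0],t,np.array(s["camera_matrix"]),np.array(s["dist_coeffs"]))[0].reshape(-1,2)
E
python3 - <<'E'
from h import *
t=cams.snapshot("top");sc=cams.snapshot("scene")
T=lambda p:(np.array(p)+.5)/4.5-.5+[235,135]
S=lambda p:(np.array(p)+.5)/5-.5+[240,160]
np.set_printoptions(precision=4,suppress=True)
print("rails top",A:=ray(t,T([(112,53),(605,140),(557,442),(52,352)]),.046))
print("rails scene",B:=ray(sc,S([(740,183),(297,47),(168,210),(650,385)]),.046))
print("strip top",C:=ray(t,T([(723,263),(708,375)]),.021))
print("strip sc",D:=ray(sc,S([(150,96),(95,158)]),.021))
print("base top",ray(t,T([(737,180),(690,468)]),.004))
print("base sc",ray(sc,S([(183,64),(48,236)]),.004))
print("handle top",ray(t,T([(583,266),(576,316)]),.039), "sc",ray(sc,S([(240,128),(225,158)]),.039))
for n,P in(("t",A),("s",B)):
  for a,b in((0,1),(3,2),(1,2),(0,3)): 
    d=P[a]-P[b] if n=='t' else P[a]-P[b]; print(n,np.linalg.norm(d),np.degrees(np.arctan2(d[1],d[0])))
E
```

```text
rails top [[ 0.6401  0.1301  0.046 ]
 [ 0.5859 -0.1343  0.046 ]
 [ 0.4245 -0.1028  0.046 ]
 [ 0.4787  0.1634  0.046 ]]
rails scene [[ 0.4806  0.1618  0.046 ]
 [ 0.4262 -0.1022  0.046 ]
 [ 0.573  -0.1355  0.046 ]
 [ 0.6342  0.1304  0.046 ]]
strip top [[ 0.5209 -0.1989  0.021 ]
 [ 0.4599 -0.188   0.021 ]]
strip sc [[ 0.4613 -0.1831  0.021 ]
 [ 0.5193 -0.1973  0.021 ]]
base top [[ 0.5695 -0.2115  0.004 ]
 [ 0.4107 -0.1785  0.004 ]]
base sc [[ 0.4103 -0.1795  0.004 ]
 [ 0.5688 -0.2095  0.004 ]]
handle top [[ 0.5188 -0.1206  0.039 ]
 [ 0.4919 -0.1159  0.039 ]] sc [[ 0.4944 -0.118   0.039 ]
 [ 0.5201 -0.1194  0.039 ]]
t 0.2699464447335227 78.42433890254581
t 0.2717145505011471 78.47713470253511
t 0.16448415585477297 -11.045393473147925
t 0.16472766906182443 -11.661129535901502
s 0.26959283889053665 78.35587158964076
s 0.27282538715749166 77.04832037261046
s 0.15055351455877025 167.2409367999627
s 0.15675081050910672 168.44068314212726
```

```bash
cat >> h.py <<'E'
from scipy.spatial.transform import Rotation as Ro
np.set_printoptions(precision=4,suppress=True)
U=np.array([np.cos(np.radians(78.4)),np.sin(np.radians(78.4))]);N=np.array([-U[1],U[0]]);O=np.array([.5356,.0290])
def d2w(x,y,z):return np.r_[O+x*U+y*N,z]
def w2d(p):q=np.array(p[:2])-O;return np.array([q@U,q@N,p[2]])
def plan(targets,yaw=-11.6,pitch=0,roll=180):
    o=sensors.get_obs();R=Ro.from_euler('xyz',o["orientation"],degrees=True);p=o["tool_pos"]
    print("clock %.2f"%o["clock"],"dock",w2d(p),"ori",o["orientation"],"F",o["force"])
    G=Ro.from_euler('xyz',[roll,pitch,yaw],degrees=True)
    print("rot",(R.inv()*G).as_rotvec())
    for t in targets: print(t, "shift cm",R.inv().apply(t-p)*100)
E
python3 - <<'E'
from h import *
plan([np.array([.45,.35,.2]),d2w(-.185,0,.15),d2w(-.180,0,.06)])
w=cams.snapshot("wrist");o=sensors.get_obs()
print("cam in tool",Ro.from_euler('xyz',o["orientation"],degrees=True).inv().apply(-w["R"].T@w["t"]-o["tool_pos"]))
t=cams.snapshot("top")
for n,uv,z in(("stamp",(299,120),.086),("jar",(354,137),.075),("bowl",(403,144),.042),("dish",(326,190),.063),("mug",(152,198),.07)): print(n,w2d(ray(t,[uv],z)[0]))
E
```

```text
clock 0.25 dock [0.5382 0.493  0.2261] ori [179.9557  -0.0049 -13.7996] F [-0.9937  0.8881  0.1233]
rot [ 0.0008 -0.0001 -0.0384]
[0.45 0.35 0.2 ] shift cm [35.355  22.7512  2.6316]
[ 0.4984 -0.1522  0.15  ] shift cm [52.0343 70.3654  7.6699]
[ 0.4994 -0.1473  0.06  ] shift cm [52.0143 69.8588 16.6695]
cam in tool [ 0.0729  0.0004 -0.1578]
stamp [ 0.0342 -0.1532  0.086 ]
jar [-0.1013 -0.1384  0.075 ]
bowl [-0.2234 -0.1512  0.042 ]
dish [-0.0579 -0.0028  0.063 ]
mug [0.3439 0.0899 0.07  ]
```

{"op": "move_arm", "data": {"commands": [[0, 5, 3.2, 0.3, 0, 0, -0.004], [0, 10, 6.4, 0.6, 0, 0, -0.01], [0, 15, 9.6, 0.9, 0, 0, -0.015], [0, 20, 12.8, 1.2, 0, 0, -0.02], [0, 25, 16, 1.5, 0, 0, -0.025], [0, 30, 19.2, 1.8, 0, 0, -0.03], [0, 35, 22.5, 2.1, 0, 0, -0.038], [0, 37, 27, 2.5, 0, 0, -0.038]]}}

```text
clock: 1.35
tool_pos: [0.4577, 0.3035, 0.2012]
orientation: [180.0, -0.0, -11.7]
force: [0.2, -0.3, -0.1]
opening: 0.0136
```

Run:
```python
from h import *
plan([d2w(-.185,0,.15),d2w(-.180,0,.06)])
```

```text
clock 1.35 dock [0.2532 0.1315 0.2012] ori [179.988   -0.0206 -11.6892] F [ 0.2259 -0.299  -0.112 ]
rot [ 0.0002 -0.0004 -0.0016]
[ 0.4984 -0.1522  0.15  ] shift cm [13.2151 43.8031  5.1365]
[ 0.4994 -0.1473  0.06  ] shift cm [13.2111 43.3012 14.1364]
```

{"op": "move_arm", "data": {"commands": [[0, 2, 5.5, 0, 0, 0, 0], [0, 4, 11, 0, 0, 0, 0], [0, 6, 16.5, 0.5, 0, 0, 0], [0, 8, 22, 1, 0, 0, 0], [0, 10, 27.5, 1.5, 0, 0, 0], [0, 11.5, 33, 2.5, 0, 0, 0], [0, 12.5, 38.5, 4, 0, 0, 0], [0, 13.2, 43.2, 5, 0, 0, 0]]}}

```text
clock: 2.35
tool_pos: [0.4978, -0.1467, 0.1512]
orientation: [-180.0, -0.0, -11.7]
force: [1.0, 0.1, -1.0]
opening: 0.0002
```

Run:
```python
from h import *
plan([d2w(-.185,0,.15),d2w(-.180,0,.06)])
for n in("top","wrist","scene"):
    cv2.imwrite(f"pics/{n}1.png",cams.snapshot(n)["frame"][:,:,::-1])
```

```text
clock 2.35 dock [-0.1797  0.0017  0.1512] ori [-179.9974   -0.002   -11.6547] F [ 0.9781  0.0909 -1.0414]
rot [-0.    -0.    -0.001]
[ 0.4984 -0.1522  0.15  ] shift cm [0.1727 0.5313 0.1163]
[ 0.4994 -0.1473  0.06  ] shift cm [0.1719 0.0317 9.1163]
```

View pics/wrist1.png

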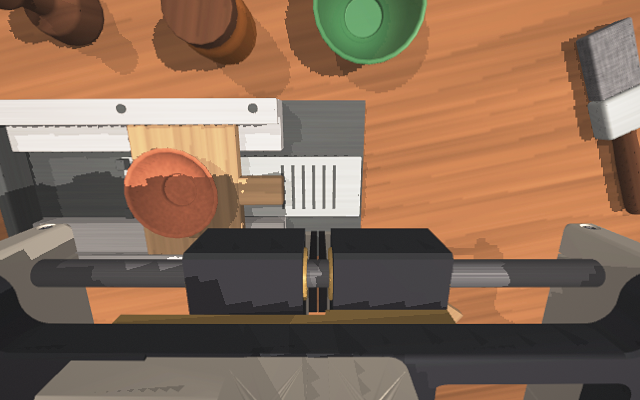

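View pics/scene1.png

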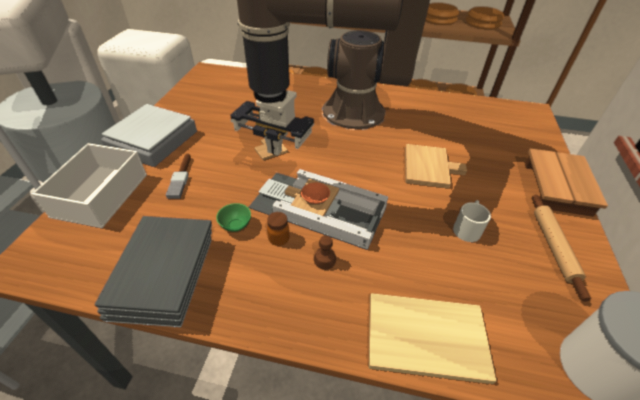

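Run:
```python
import cv2
a=cv2.imread("pics/scene1.png")[90:215,220:350]; cv2.imwrite("pics/scz1.png",cv2.resize(a,None,fx=4.7,fy=4.7,interpolation=cv2.INTER_CUBIC))
a=cv2.imread("pics/top1.png")[130:330,250:450]; cv2.imwrite("pics/topz1.png",cv2.resize(a,None,fx=3,fy=3,interpolation=cv2.INTER_CUBIC))
```

```text
(no output)
```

View pics/scz1.png

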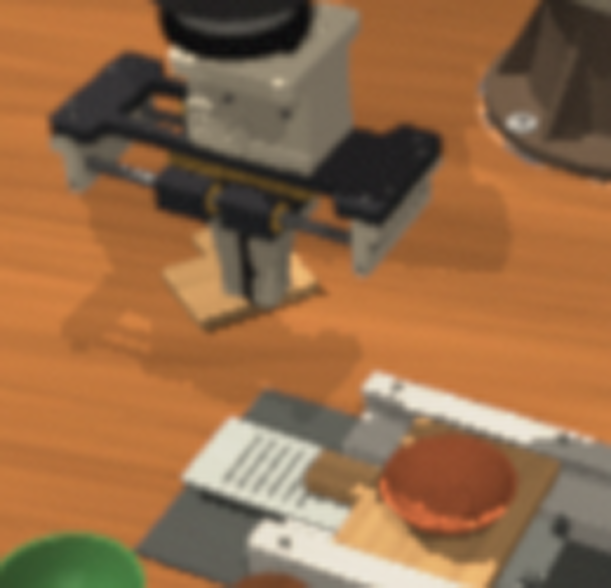

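View pics/topz1.png

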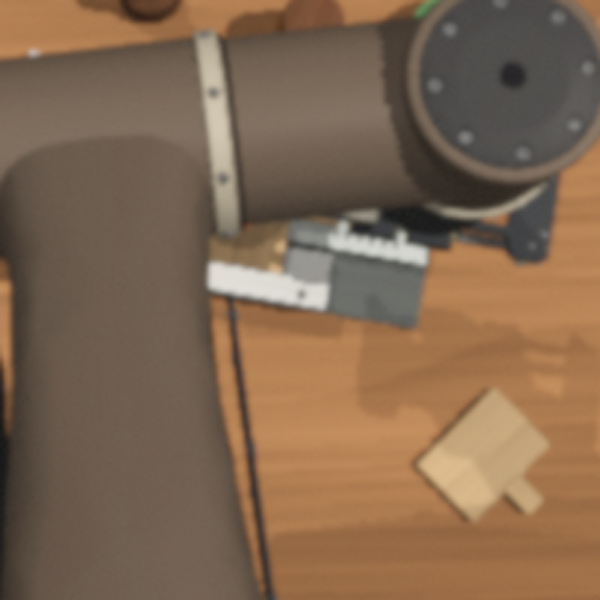

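{"op": "move_arm", "data": {"commands": [[0, 0.1, 0.1, 2, 0, 0, 0], [0, 0.2, 0.2, 4, 0, 0, 0], [0, 0.2, 0.2, 6, 0, 0, 0], [0, 0.2, 0.2, 8, 0, 0, 0], [0, 0.2, 0.2, 10, 0, 0, 0], [0, 0.2, 0.2, 11.2, 0, 0, 0], [0, 0.2, 0.2, 11.9, 0, 0, 0], [0, 0.2, 0.2, 12, 0, 0, 0]]}}

```text
clock: 3.5
tool_pos: [0.4999, -0.1468, 0.0316]
orientation: [180.0, 0.0, -11.6]
force: [0.5, -0.4, 0.2]
opening: 0.0008
```

Run:
```python
from h import *
plan([d2w(-.180,0,.011)])
for n in("wrist","scene"):
    s=cams.snapshot(n)
    if n=="scene": print("proj strip mid at handle end/TCP", proj(s,[d2w(-.159,0,.031),d2w(-.1506,0,.031)]))
    cv2.imwrite(f"pics/{n}2.png",s["frame"][:,:,::-1])
a=cv2.imread("pics/scene2.png")[130:230,220:380]; cv2.imwrite("pics/scz2.png",cv2.resize(a,None,fx=5,fy=5,interpolation=cv2.INTER_CUBIC))
```

```text
clock 3.50 dock [-0.1794 -0.0004  0.0316] ori [179.9951   0.0034 -11.5991] F [ 0.4806 -0.4418  0.2249]
rot [0.0001 0.0001 0.    ]
[ 0.4994 -0.1473  0.011 ] shift cm [-0.0386  0.0567  2.0571]
proj strip mid at handle end/TCP [[283.841  188.9362]
 [286.4815 189.8003]]
```

View pics/scz2.png

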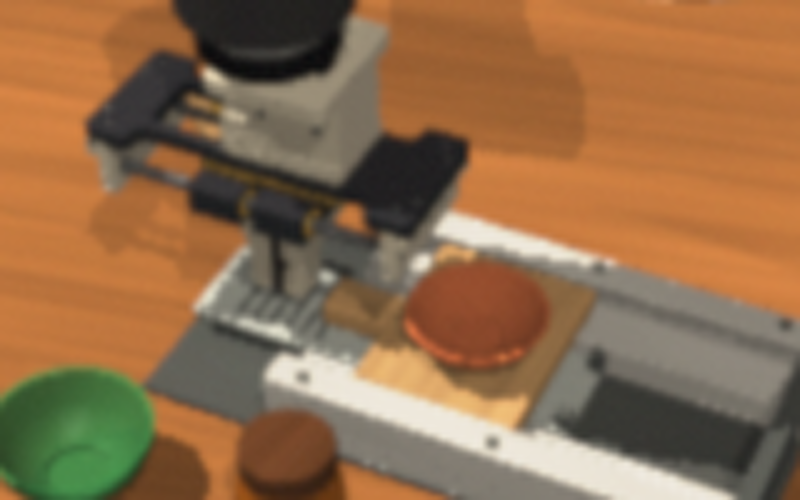

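View pics/wrist2.png

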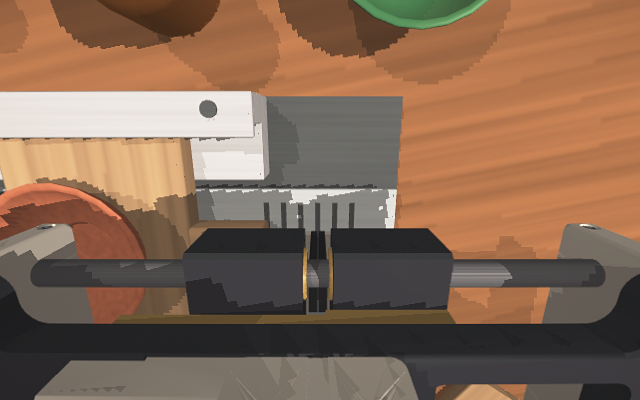

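Run:
```python
from h import *
s=cams.snapshot("scene")
P=[(-.179+a,y,.0316+.066) for a in(.08,.0965) for y in(-.039,0,.039)]
q=proj(s,[d2w(*p) for p in P])
for p,u in zip(P,q): print(p,(u-[220,130]+.5)*5-.5)
```

```text
(-0.09899999999999999, -0.039, 0.0976) [382.8626 283.228 ]
(-0.09899999999999999, 0, 0.0976) [415.5272 238.0784]
(-0.09899999999999999, 0.039, 0.0976) [446.5328 195.2226]
(-0.08249999999999999, -0.039, 0.0976) [411.5955 292.4684]
(-0.08249999999999999, 0, 0.0976) [443.6618 246.8641]
(-0.08249999999999999, 0.039, 0.0976) [474.092  203.5874]
```

The pictured bracket bottom matches the predicted 66 mm above the tip. That leaves about 14 mm over the dish, so I'll press now.

{"op": "move_arm", "data": {"commands": [[0, 0, 0, 0.5, 0, 0, 0], [0, 0, 0, 0.9, 0, 0, 0], [0, 0, 0, 1.2, 0, 0, 0], [0, 0, 0, 1.5, 0, 0, 0], [0, 0, 0, 1.8, 0, 0, 0], [0, 0, 0, 2, 0, 0, 0], [0, 0, 0, 2, 0, 0, 0], [0, 0, 0, 2, 0, 0, 0]]}}

```text
clock: 4.65
tool_pos: [0.4998, -0.1471, 0.0118]
orientation: [180.0, 0.0, -11.6]
force: [-1.6, 0.3, 6.7]
opening: 0.0001
```

Run:
```python
from h import *
plan([d2w(-.052,0,.0105),d2w(-.052,0,.011)])
for n in("wrist","scene"):
    s=cams.snapshot(n)
    cv2.imwrite(f"pics/{n}3.png",s["frame"][:,:,::-1])
a=cv2.imread("pics/scene3.png")[130:230,220:380]; cv2.imwrite("pics/scz3.png",cv2.resize(a,None,fx=5,fy=5,interpolation=cv2.INTER_CUBIC))
```

```text
clock 4.65 dock [-0.1797 -0.0003  0.0118] ori [179.9933   0.0004 -11.6113] F [-1.5588  0.2769  6.6731]
rot [ 0.0001  0.     -0.0002]
[ 0.5251 -0.0219  0.0105] shift cm [ -0.0316 -12.7697   0.1263]
[ 0.5251 -0.0219  0.011 ] shift cm [ -0.0316 -12.7697   0.0763]
```

View pics/scz3.png

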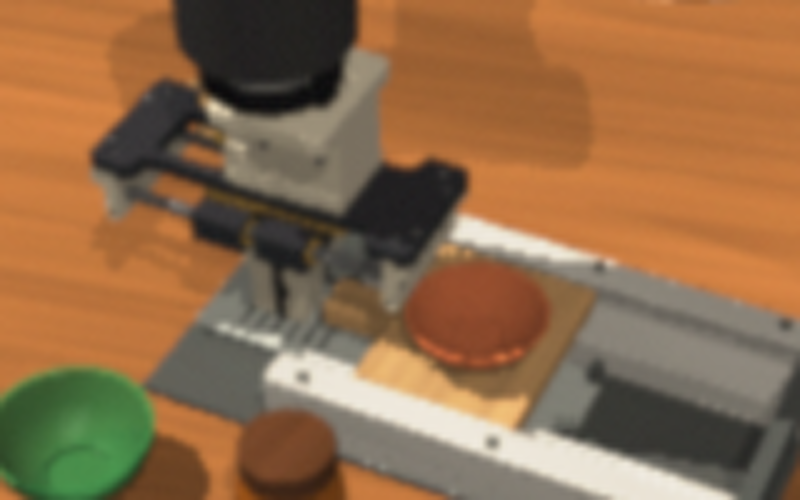

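{"op": "move_arm", "data": {"commands": [[0, 0, 0, 0.1, 0, 0, 0], [0, 0, -0.3, 0.1, 0, 0, 0], [0, 0, -0.6, 0.1, 0, 0, 0], [0, 0, -0.9, 0.1, 0, 0, 0], [0, 0, -1.2, 0.1, 0, 0, 0], [0, 0, -1.5, 0.1, 0, 0, 0], [0, 0, -1.6, 0.1, 0, 0, 0], [0, 0, -1.6, 0.1, 0, 0, 0]]}}

```text
clock: 5.75
tool_pos: [0.503, -0.1323, 0.011]
orientation: [179.9, -0.0, -11.6]
force: [-2.2, -5.7, 6.8]
opening: 0.0005
```

Run:
```python
from h import *
plan([d2w(-.052,0,.011)])
for n in("wrist","scene"):
    s=cams.snapshot(n)
    cv2.imwrite(f"pics/{n}4.png",s["frame"][:,:,::-1])
a=cv2.imread("pics/scene4.png")[130:230,220:380]; cv2.imwrite("pics/scz4.png",cv2.resize(a,None,fx=5,fy=5,interpolation=cv2.INTER_CUBIC))
```

```text
clock 5.75 dock [-0.1645 -0.0005  0.011 ] ori [179.9387  -0.0072 -11.5955] F [-2.1788 -5.6887  6.7743]
rot [ 0.0011 -0.0001  0.0001]
[ 0.5251 -0.0219  0.011 ] shift cm [ -0.047  -11.2525  -0.0135]
```

View pics/scz4.png

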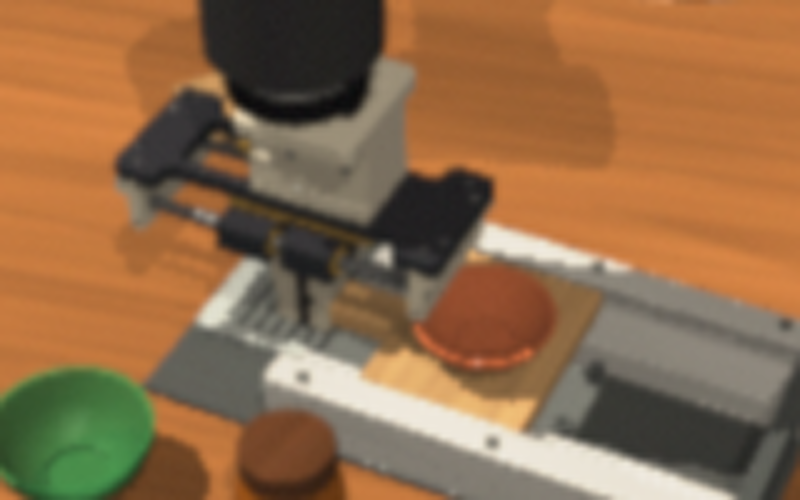

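{"op": "move_arm", "data": {"commands": [[0, 0, -0.2, 0, 0, 0, 0], [0, 0, -0.5, 0, 0, 0, 0], [0, 0, -0.8, 0, 0, 0, 0], [0, 0, -1.1, 0, 0, 0, 0], [0, 0, -1.4, 0, 0, 0, 0], [0, 0, -1.7, 0, 0, 0, 0], [0, 0, -2, 0, 0, 0, 0], [0, 0, -2.3, 0, 0, 0, 0]]}}

```text
clock: 6.85
tool_pos: [0.5074, -0.1099, 0.011]
orientation: [179.9, 0.0, -11.6]
force: [-1.8, -8.5, 8.0]
opening: 0.0003
```

Run:
```python
from h import *
plan([d2w(-.052,0,.011)])
for n in("top","scene"):
    s=cams.snapshot(n)
    cv2.imwrite(f"pics/{n}5.png",s["frame"][:,:,::-1])
a=cv2.imread("pics/scene5.png")[130:250,220:400]; cv2.imwrite("pics/scz5.png",cv2.resize(a,None,fx=4.4,fy=4.4,interpolation=cv2.INTER_CUBIC))
```

```text
clock 6.85 dock [-0.1418 -0.0003  0.011 ] ori [179.9211   0.0155 -11.607 ] F [-1.8264 -8.4611  7.9721]
rot [ 0.0014  0.0003 -0.0001]
[ 0.5251 -0.0219  0.011 ] shift cm [-0.0299 -8.9757 -0.0148]
```

View pics/scz5.png

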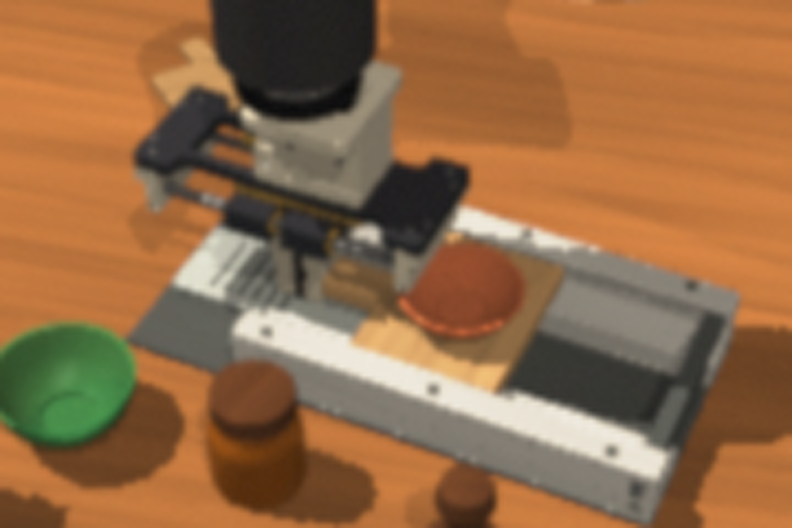

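The board's front is now over the prongs (estimated dock x about +14 mm), and the dish is riding along. I'll keep pushing.

{"op": "move_arm", "data": {"commands": [[0, 0, -0.3, 0, 0, 0, 0], [0, 0, -0.7, 0, 0, 0, 0], [0, 0, -1.1, 0, 0, 0, 0], [0, 0, -1.5, 0, 0, 0, 0], [0, 0, -1.9, 0, 0, 0, 0], [0, 0, -2.3, 0, 0, 0, 0], [0, 0, -2.7, 0, 0, 0, 0], [0, 0, -3.1, 0, 0, 0, 0]]}}

```text
clock: 7.95
tool_pos: [0.5135, -0.0796, 0.011]
orientation: [179.9, 0.0, -11.6]
force: [-2.3, -8.0, 8.1]
opening: 0.0005
```

{"op": "move_arm", "data": {"commands": [[0, 0, -0.4, 0, 0, 0, 0], [0, 0, -0.8, 0, 0, 0, 0], [0, 0, -1.2, 0, 0, 0, 0], [0, 0, -1.6, 0, 0, 0, 0], [0, 0, -2, 0, 0, 0, 0], [0, 0, -2.4, 0, 0, 0, 0], [0, 0, -2.8, 0, 0, 0, 0], [0, 0, -3.2, 0, 0, 0, 0]]}}

```text
clock: 8.95
tool_pos: [0.5198, -0.0484, 0.011]
orientation: [179.9, 0.0, -11.6]
force: [-1.6, -8.9, 8.7]
opening: 0.0004
```

Run:
```python
from h import *
plan([d2w(-.052,0,.011)])
for n in("top","scene"):
    s=cams.snapshot(n)
    cv2.imwrite(f"pics/{n}6.png",s["frame"][:,:,::-1])
a=cv2.imread("pics/scene6.png")[130:250,220:400]; cv2.imwrite("pics/scz6.png",cv2.resize(a,None,fx=4.4,fy=4.4,interpolation=cv2.INTER_CUBIC))
```

```text
clock 8.95 dock [-0.079  -0.0001  0.011 ] ori [179.9007   0.0411 -11.6125] F [-1.6455 -8.862   8.6695]
rot [ 0.0017  0.0007 -0.0002]
[ 0.5251 -0.0219  0.011 ] shift cm [-0.0112 -2.6958 -0.0093]
```

View pics/scz6.png

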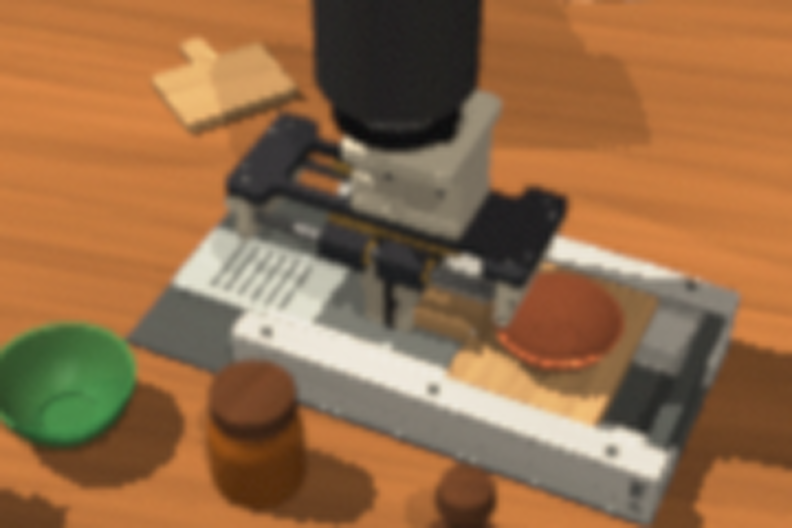

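{"op": "move_arm", "data": {"commands": [[0, 0, -0.4, 0, 0, 0, 0], [0, 0, -0.8, 0, 0, 0, 0], [0, 0, -1.2, 0, 0, 0, 0], [0, 0, -1.6, 0, 0, 0, 0], [0, 0, -1.9, 0, 0, 0, 0], [0, 0, -2.1, 0, 0, 0, 0], [0, 0, -2.3, 0, 0, 0, 0], [0, 0, -2.4, 0, 0, 0, 0]]}}

```text
clock: 10.05
tool_pos: [0.5245, -0.025, 0.0109]
orientation: [179.9, 0.1, -11.6]
force: [-0.6, -9.2, 9.0]
opening: 0.0003
```

{"op": "move_arm", "data": {"commands": [[0, 0, -0.1, 0, 0, 0, 0], [0, 0, -0.15, 0, 0, 0, 0], [0, 0, -0.2, 0, 0, 0, 0], [0, 0, -0.25, 0, 0, 0, 0], [0, 0, -0.3, 0, 0, 0, 0], [0, 0, -0.3, 0, 0, 0, 0], [0, 0, -0.3, 0, 0, 0, 0], [0, 0, -0.3, 0, 0, 0, 0]]}}

```text
clock: 11.05
tool_pos: [0.5251, -0.0221, 0.0109]
orientation: [179.9, 0.1, -11.6]
force: [-2.3, -9.4, 8.8]
opening: 0.0002
```

Run:
```python
from h import *
plan([d2w(-.052,0,.011)])
for n in("wrist","scene"):
    s=cams.snapshot(n)
    cv2.imwrite(f"pics/{n}7.png",s["frame"][:,:,::-1])
a=cv2.imread("pics/scene7.png")[130:250,220:400]; cv2.imwrite("pics/scz7.png",cv2.resize(a,None,fx=4.4,fy=4.4,interpolation=cv2.INTER_CUBIC))
```

```text
clock 11.05 dock [-0.0521 -0.      0.0109] ori [179.895    0.0511 -11.6114] F [-2.2869 -9.4247  8.7674]
rot [ 0.0018  0.0009 -0.0002]
[ 0.5251 -0.0219  0.011 ] shift cm [-0.0015 -0.0124 -0.0074]
```

View pics/scz7.png

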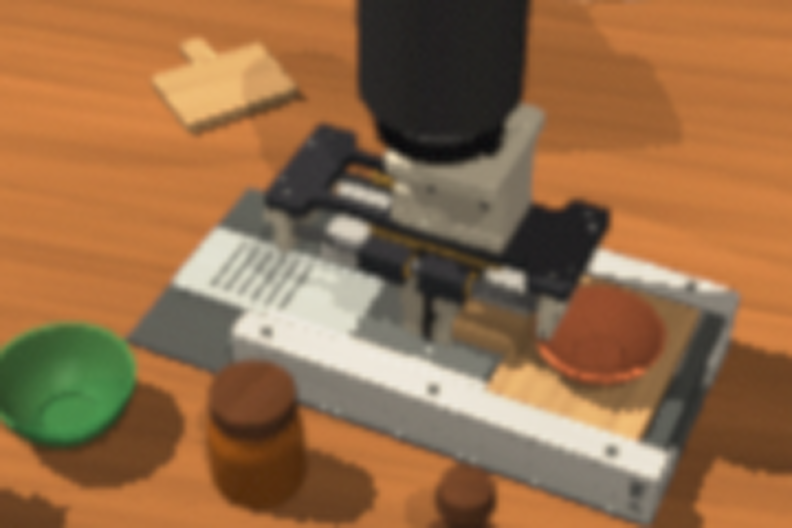

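View pics/wrist7.png

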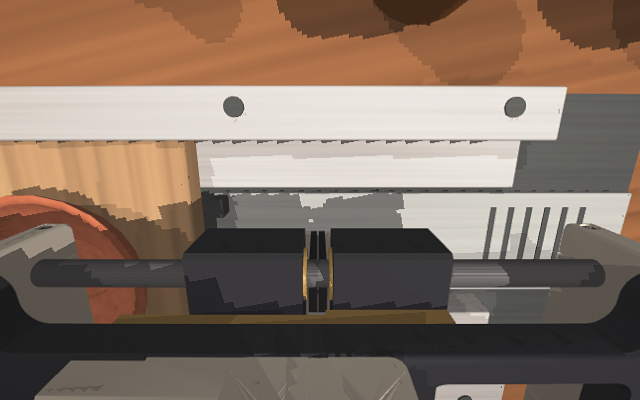

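The force shows no end-stop contact yet, so I'll creep on in small steps.

{"op": "move_arm", "data": {"commands": [[0, 0, -0.05, 0, 0, 0, 0], [0, 0, -0.1, 0, 0, 0, 0], [0, 0, -0.15, 0, 0, 0, 0], [0, 0, -0.2, 0, 0, 0, 0], [0, 0, -0.2, 0, 0, 0, 0], [0, 0, -0.2, 0, 0, 0, 0], [0, 0, -0.2, 0, 0, 0, 0], [0, 0, -0.2, 0, 0, 0, 0]]}}

```text
clock: 12.15
tool_pos: [0.5255, -0.0202, 0.0109]
orientation: [179.9, 0.1, -11.6]
force: [-2.4, -8.8, 9.1]
opening: 0.0004
```

{"op": "move_arm", "data": {"commands": [[0, 0, -0.05, 0, 0, 0, 0], [0, 0, -0.1, 0, 0, 0, 0], [0, 0, -0.15, 0, 0, 0, 0], [0, 0, -0.2, 0, 0, 0, 0], [0, 0, -0.2, 0, 0, 0, 0], [0, 0, -0.2, 0, 0, 0, 0], [0, 0, -0.2, 0, 0, 0, 0], [0, 0, -0.2, 0, 0, 0, 0]]}}

```text
clock: 13.15
tool_pos: [0.5259, -0.0182, 0.0109]
orientation: [179.9, 0.1, -11.6]
force: [-2.7, -7.4, 8.6]
opening: 0.0006
```

Run:
```python
from h import *
plan([d2w(-.050,0,.011)])
for n in("wrist","scene"):
    s=cams.snapshot(n)
    cv2.imwrite(f"pics/{n}8.png",s["frame"][:,:,::-1])
    if n=="scene": print(((proj(s,[d2w(.104,-.05,.039),d2w(.104,.05,.039),d2w(.104,.0,.04)])-[220,130])+.5)*4.4-.5)
a=cv2.imread("pics/scene8.png")[130:250,220:400]; cv2.imwrite("pics/scz8.png",cv2.resize(a,None,fx=4.4,fy=4.4,interpolation=cv2.INTER_CUBIC))
```

```text
clock 13.15 dock [-0.0482  0.      0.0109] ori [179.8907   0.0559 -11.6177] F [-2.7094 -7.3622  8.5845]
rot [ 0.0019  0.001  -0.0003]
[ 0.5255 -0.02    0.011 ] shift cm [ 0.002   0.1785 -0.0066]
[[647.6921 437.8206]
 [699.6855 325.3757]
 [674.7802 378.5505]]
```

View pics/scz8.png

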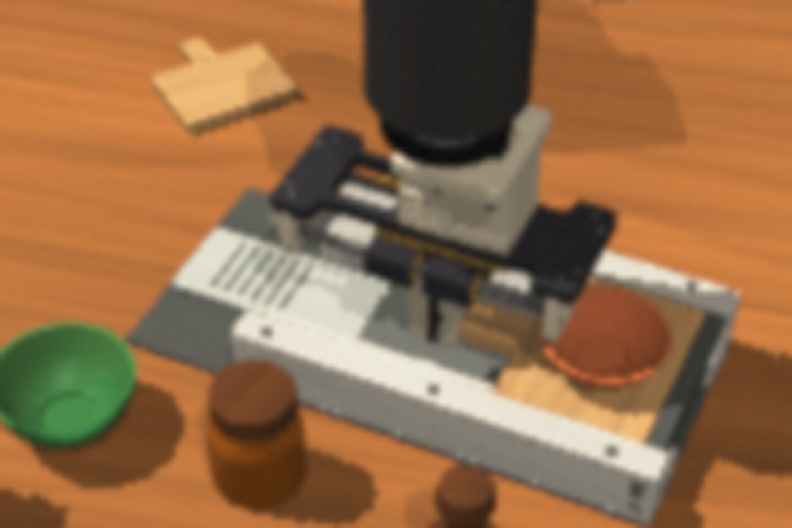

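{"op": "move_arm", "data": {"commands": [[0, 0, -0.05, 0, 0, 0, 0], [0, 0, -0.1, 0, 0, 0, 0], [0, 0, -0.15, 0, 0, 0, 0], [0, 0, -0.2, 0, 0, 0, 0], [0, 0, -0.2, 0, 0, 0, 0], [0, 0, -0.2, 0, 0, 0, 0], [0, 0, -0.2, 0, 0, 0, 0], [0, 0, -0.2, 0, 0, 0, 0]]}}

```text
clock: 14.25
tool_pos: [0.5259, -0.0178, 0.011]
orientation: [179.8, 0.1, -11.6]
force: [-0.4, -19.0, 9.4]
opening: -0.0002
```

The force jumped to 19 N with almost no motion, so the board is on the stop. Next I'll back off the handle and then rise.

{"op": "move_arm", "data": {"commands": [[0, 0, 0.3, 0, 0, 0, 0], [0, 0, 0.7, 0, 0, 0, 0], [0, 0, 1.2, 0, 0, 0, 0], [0, 0, 1.5, -0.4, 0, 0, 0], [0, 0, 1.5, -1, 0, 0, 0], [0, 0, 1.5, -1.8, 0, 0, 0], [0, 0, 1.5, -3, 0, 0, 0], [0, 0, 1.5, -5, 0, 0, 0]]}}

```text
clock: 15.25
tool_pos: [0.5229, -0.0298, 0.0607]
orientation: [179.9, 0.1, -11.6]
force: [0.2, -1.1, 0.4]
opening: 0.0004
```

{"op": "move_arm", "data": {"commands": [[0, 0, 0, -3, 0, 0, 0], [0, 0, 0, -7, 0, 0, 0], [0, 0, 2, -11, 0, 0, 0], [0, 0, 7, -14, 0, 0, 0], [0, 0, 12, -16, 0, 0, 0], [0, 0, 17, -16, 0, 0, 0], [0, 0, 22, -16, 0, 0, 0], [0, 0, 24, -16, 0, 0, 0]]}}

```text
clock: 16.25
tool_pos: [0.4741, -0.2667, 0.2208]
orientation: [180.0, 0.0, -11.8]
force: [0.8, -0.4, 0.3]
opening: 0.0001
```

Run:
```python
from h import *
plan([])
for n in("top","scene"):
    s=cams.snapshot(n)
    cv2.imwrite(f"pics/{n}9.png",s["frame"][:,:,::-1])
a=cv2.imread("pics/scene9.png")[150:255,240:400]; cv2.imwrite("pics/scz9.png",cv2.resize(a,None,fx=5,fy=5,interpolation=cv2.INTER_CUBIC))
a=cv2.imread("pics/top9.png")[100:250,235:435]; cv2.imwrite("pics/topz9.png",cv2.resize(a,None,fx=4,fy=4,interpolation=cv2.INTER_CUBIC))
```

```text
clock 16.25 dock [-0.302   0.0008  0.2208] ori [179.9961   0.0417 -11.7533] F [ 0.8204 -0.4476  0.3032]
rot [ 0.0001  0.0007 -0.0027]
```

View pics/scz9.png

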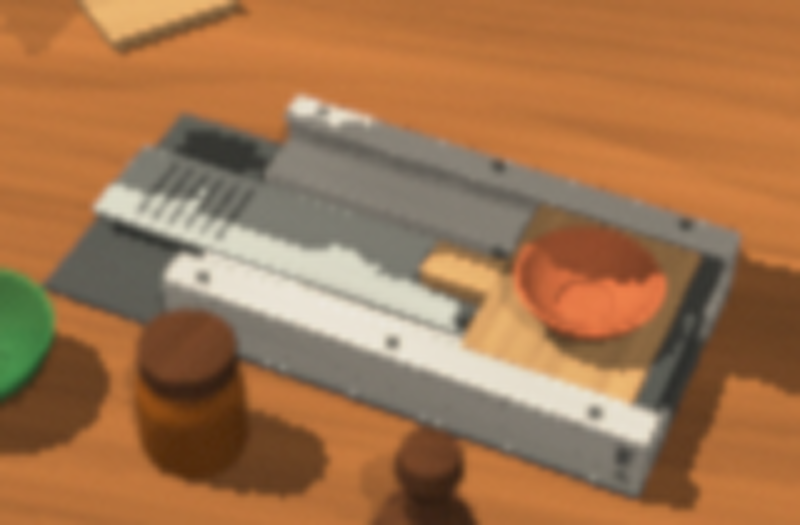

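View pics/topz9.png

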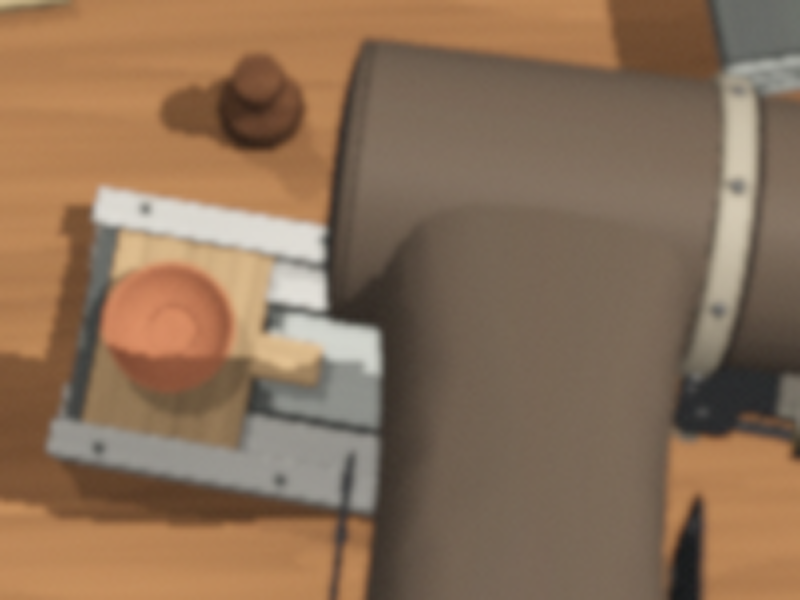

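Run:
```python
from h import *
t=cams.snapshot("top");sc=cams.snapshot("scene")
T=lambda p:(np.array(p)+.5)/4-.5+[235,100]
S=lambda p:(np.array(p)+.5)/5-.5+[240,150]
for p in ray(t,T([(323,345),(318,388)]),.039): print("handle top",w2d(p))
for p in ray(sc,S([(436,243),(421,277)]),.039): print("handle sc",w2d(p))
for p in ray(t,T([(274,255),(244,448)]),.039): print("shoulder",w2d(p))
im=t["frame"].astype(int);r,g,b=im[...,0],im[...,1],im[...,2]
hsv=cv2.cvtColor(t["frame"],cv2.COLOR_RGB2HSV); 
print("dish",w2d(ray(t,T([(169,328)]),.060)[0]))
a=sc["frame"];b=cv2.imread("pics/scene0.png")[:,:,::-1]
print("diff strip rear",np.abs(a[185:205,255:275].astype(int)-b[185:205,255:275]).mean())
cv2.imwrite("pics/cmp.png",np.hstack([cv2.resize(x[175:215,245:300][:,:,::-1],None,fx=7,fy=7,interpolation=cv2.INTER_CUBIC) for x in(b,a)]))
```

```text
handle top [-0.0306 -0.0116  0.039 ]
handle top [-0.0323  0.0147  0.039 ]
handle sc [-0.0312  0.0096  0.039 ]
handle sc [-0.0284 -0.0178  0.039 ]
shoulder [ 0.0085 -0.0607  0.039 ]
shoulder [0.0049 0.0583 0.039 ]
dish [ 0.0606 -0.0023  0.06  ]
diff strip rear 13.353333333333333
```

View pics/cmp.png

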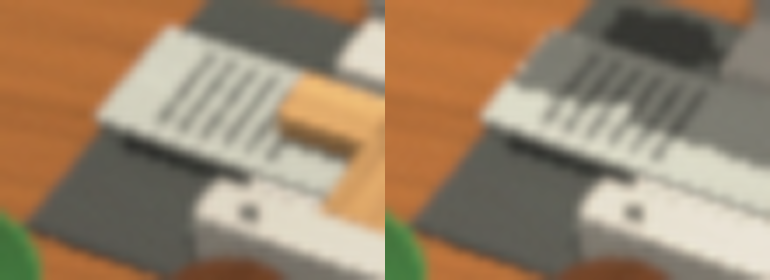

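The strip's rear corner is back where it started (left edge about x=97 in both halves), so the catch is up. The handle end is at dock x about -0.031, which is home, and the dish is about 5 mm off centre.

```bash
python3 -c "
from plant import job
print(job.close_job())"
```

```text
the job is handed in; nothing more can be done
None
```

The board is home in its docking slide and the job is handed in at about 16 s of the 38 s allowed; no verdict came back.

**What I did:** With the fingers shut I pressed the strip to about 10 mm and held it there while pushing the handle end. The board slid over the prongs and on until the push force jumped from about 8 to 19 N at the end stop. Then I backed off the handle, rose, and moved clear.

**Last checks:**
- **Board:** the handle end measured at dock x of about -28 to -32 mm across both cameras; home is -31.
- **Catch:** the strip's rear corner is back where it started in the scene picture, so the catch is up.
- **Dish:** it is upright, about 5 mm from the board's centre.
- **Bystanders:** the jar, bowl and stamp look untouched in the last pictures, but I did not re-measure any bystander or look again at the mug and brush.
- **Robot:** the arm and gripper are clear, with no contact force.

**Disagreement:** the stop came with the TCP (tool centre point) about 4 mm further on than I predicted from a 21 mm half-thickness of the shut fingers. The fingers are probably thinner than that, because the pictures still place the board on the stop.

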